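# Dust off the sanded panels

## Task

The plywood panels in the slotted rack have just been sanded. Put the sanding block away, lying flat in the tray, and draw every panel upward out of the rack and stand it gently on the easel, side by side, lower edge in the groove and leaning back on the board; only when all that is done squeeze the air duster's trigger past its pressure point into full blast, hold it there for three seconds and let go. Leave the jar, the tape roll and the marker where they are.

Things in the scene. Friction and masses are not known exactly. Their poses are not given: they have to be found in the camera images.
- panel0: one of the bare plywood panels (all alike, 3 to 5 of them present): 8 mm thick, 55 mm wide, 130 mm tall, about 50 g. At the start it stands on edge in a slot of the rack. Origin: centre of its lower edge face; x across its thickness, y along its width, z up its height.
- panel1: one of the bare plywood panels (all alike, 3 to 5 of them present): 8 mm thick, 55 mm wide, 130 mm tall, about 50 g. At the start it stands on edge in a slot of the rack. Origin: centre of its lower edge face; x across its thickness, y along its width, z up its height.
- panel2: one of the bare plywood panels (all alike, 3 to 5 of them present): 8 mm thick, 55 mm wide, 130 mm tall, about 50 g. At the start it stands on edge in a slot of the rack. Origin: centre of its lower edge face; x across its thickness, y along its width, z up its height.
- panel3: one of the bare plywood panels (all alike, 3 to 5 of them present): 8 mm thick, 55 mm wide, 130 mm tall, about 50 g. At the start it stands on edge in a slot of the rack. Origin: centre of its lower edge face; x across its thickness, y along its width, z up its height.
- panel4: one of the bare plywood panels (all alike, 3 to 5 of them present): 8 mm thick, 55 mm wide, 130 mm tall, about 50 g. At the start it stands on edge in a slot of the rack. Origin: centre of its lower edge face; x across its thickness, y along its width, z up its height.
- rack: grey slotted rack, fixed, 222 x 88 mm, 55 mm high, at the robot's left. Origin: centre of its underside, z up. Five slots 46 mm apart along its x (at -92, -46, 0, 46, 92 mm), each 11.5 mm wide in x, 59 mm long in y, floor 10 mm above the table: a panel stands 85 mm proud of the rack and must be drawn straight up over 45 mm to come free. Some slots may be empty.
- easel: low plywood table easel, fixed, 330 mm long (its y), 110 mm deep. Its back board leans 0.30 rad (17 deg) from the vertical, the top towards its -x (the robot); the open face looks to its +x. The board is 65 mm tall up the slope from the ledge and 8 mm thick, so a panel on it stands 65 mm proud of it. Origin: centre of the underside; z up.
- easel_seat (a point): middle of the groove's inner corner line, where board face meets ledge, 45 mm above the table; axes as the easel's. The ledge is square to the board, 16 mm deep from the board to a lip 8 mm high. A panel flat against the board has its lower edge centre at x = +3.8, z = +1.2 mm and leans 0.30 rad. Five panels fit (65 mm apart) side by side with their centres within 140 mm either side of this point.
- block: cork sanding block with dark rubber sole, 80 (x) x 45 (y) x 28 (z) mm, 90 g, loose on the table. Origin: centre of its underside.
- tray: shallow grey plastic tray, fixed, 120 (x) x 160 (y) mm outside, 22 mm high, walls 4 mm. Origin: centre of the underside.
- tray_in (a point): centre of the tray's inner floor, axes as the tray's
- duster: cordless air duster (pistol) lying on its side in a cradle at the robot's right, fixed. Origin on the table. Barrel 52 mm thick, axis 78 mm up at x = 20 mm, nozzle to its +y. Handle 32 mm thick (y = -51 to -19 mm), 32 mm high, runs to -x from the barrel to the battery block (x = -98 to -132 mm, top 99 mm up); free above and below between them. The trigger sticks out of the handle's +y side.
- squeeze (a point): point to squeeze about, 78 mm above the table, axes as the duster's: midway between the handle's back (29 mm to -y) and the front of the trigger at rest (29 mm to +y). The squeezed width is 58 mm at rest, 46 mm with the trigger fully in. The trigger is 40 mm long in x and 24 mm high, centred on this point in x and z.
- trigger_first (a joint): first stage (low speed) of the duster's trigger: 0 at rest to 0.006 m; takes 1 N to start and 5 N to fill. It moves to the duster's -y, into the handle, and springs back.
- trigger_full (a joint): second stage (full blast) of the same trigger: 0 to 0.006 m, begins only after the first stage is full, at a pressure point of 9 N; 13 N drives it fully in. It springs back when let go. Full blast counts above about 0.004 m.
- jar: glass jar with blue lid, 54 mm across, 75 mm tall: a bystander. Origin: centre of its underside.
- tape: roll of tape lying flat, 90 mm across, 24 mm high: a bystander. Origin: centre of its underside.
- marker: white marker pen with black cap, 130 mm long, lying on the table beyond the easel: a bystander. Origin: under its middle.
Mind the look-alikes: they are no part of the job. Of the things that look like the block, take the one that is farthest from the robot's base at the start.

How it is judged:
On the way, in this order (a step that is already met when the one before it is completed fails the run):
1. every panel stands in the easel's groove leaning on the board and the sanding block lies in the tray, all let go (x of panel0 in the frame of easel_seat between -0.006 and 0.021 m and y of panel0 in the frame of easel_seat between -0.14 and 0.14 m and z of panel0 in the frame of easel_seat between -0.006 and 0.013 m and angle between panel0's own z axis and vertical between 0.2 and 0.48 rad and angle between the x axis of each of panel0, panel1, panel2, panel3, panel4 and the y axis of easel, either way round above 1.4 rad and linear speed of each of panel0, panel1, panel2, panel3, panel4, block below 0.03 m/s and contact force between each of panel0, panel1, panel2, panel3, panel4, block and the fingers below 0.05 N and x of panel1 in the frame of easel_seat between -0.006 and 0.021 m and y of panel1 in the frame of easel_seat between -0.14 and 0.14 m and z of panel1 in the frame of easel_seat between -0.006 and 0.013 m and angle between panel1's own z axis and vertical between 0.2 and 0.48 rad and x of panel2 in the frame of easel_seat between -0.006 and 0.021 m and y of panel2 in the frame of easel_seat between -0.14 and 0.14 m and z of panel2 in the frame of easel_seat between -0.006 and 0.013 m and angle between panel2's own z axis and vertical between 0.2 and 0.48 rad and x of panel3 in the frame of easel_seat between -0.006 and 0.021 m and y of panel3 in the frame of easel_seat between -0.14 and 0.14 m and z of panel3 in the frame of easel_seat between -0.006 and 0.013 m and angle between panel3's own z axis and vertical between 0.2 and 0.48 rad and x of panel4 in the frame of easel_seat between -0.006 and 0.021 m and y of panel4 in the frame of easel_seat between -0.14 and 0.14 m and z of panel4 in the frame of easel_seat between -0.006 and 0.013 m and angle between panel4's own z axis and vertical between 0.2 and 0.48 rad and x of block in the frame of tray_in between -0.05 and 0.05 m and y of block in the frame of tray_in between -0.065 and 0.065 m and z of block in the frame of tray_in between -0.004 and 0.006 m and angle between block's own z axis and vertical below 0.15 rad), for 0.2 s.
2. the duster's trigger is held in its second stage (over 4 mm of its 6 mm) for 2.5 s (value of joint trigger_full above 0.004 m), for 2.5 s.
At the end, for the whole second after the job is handed in: Every panel stands in the easel groove (centre within 140 mm of its middle), facing out within 10 deg, leaning back 0.2 to 0.48 rad; the block lies flat in the tray; the trigger is let go (stages under 2 mm); all released and at rest (all of step 1 and value of joint each of trigger_first, trigger_full below 0.002 m); the robot touches nothing.
It fails at once if the jar, the tape roll or the marker is moved more than 30 mm (distance of any of jar, tape, marker from where it was at the start of the episode above 0.03 m).
It fails at once if a panel is banged on the easel (over 45 N) (contact force between any of panel0, panel1, panel2, panel3, panel4 and easel above 45 N).
Of panel0, panel1, panel2, panel3, panel4 only 3 to 5 are there at a start; the rules pass over those that are not, and their reading is None.
At some moment in a run one of block may be knocked a few centimetres aside while the robot is not near it.
It also fails if it takes over 210 s, if anything falls off the work surface, if the arm or the gripper's body presses on something with over 40 N, if the wrist force passes 120 N, or if a joint passes its speed limit or range.

## Robot

A 6-joint arm with a two-finger parallel gripper is mounted at the origin on the work surface. World frame = base frame: x ahead of the robot, y to its left, z up, the work surface at z = 0. Lengths are in m, angles in rad, forces in N, time in s.
With the tool pointing down it reaches from about 0.4 to 0.825 m from the base axis. Payload 7 kg.
Tool frame: the origin (TCP) lies midway between the tips of the shut fingers; the grasp point (between the pads) lies arm.hold_point_z behind it (arm.hold_point_z is the distance from the TCP to the grasp point, in m); z points along the fingers, y is the line along which they close (so a half turn about z gives the same grasp; the last joint's range is limited). The gripper opens to 88 mm and grips with 3 to 60 N. Pads are 19 mm wide; open, the fingers measure 130 mm over their backs; the gripper's body (78 mm by 193 mm) begins 47 mm behind the grasp point.
Start: joints at [1.39, 0.359, 0.012, 0, -1.224, -0.288], TCP at [0.305, 0.602, 0.227] pointing down, gripper open.
Joint ranges: [-3.07, 3.07], [-1.43, 2.12], [-1.02, 1.25], [-3.03, 1.67], [-3.05, -0], [-3.03, 3.03]. Speed limits (rad/s): [2.39, 2.39, 3.01, 3.14, 3.14, 3.14].

## Interface

Orientations are given as [roll, pitch, yaw] about the fixed x, y, z axes, in that order (R = Rz(yaw) Ry(pitch) Rx(roll)).
In Python, from station import arm gives the robot as it stands.
- The arm moves only by the shell command python3 -m crank 'ROWS' [OPENING] [FORCE]. ROWS is JSON, a list that holds one entry, the list of rows, each a list of 4 numbers: the shift along the tool's x, y, z in units of 25 mm (1.0 is 25 mm), then the turn about the tool's z in units of 5 degrees (1.0 is 5 degrees). A call has 1 to 12 rows; each row is the pose to reach, as a shift and turn from the pose commanded when the call began, along the tool's axes at that moment; what a row does not reach only later rows make up. A row lasts 1/8 s, in which the tool goes at most 62.5 mm and 10.7 degrees, less where a joint would pass 70% of its speed; a pose out of reach is approached as far as the arm can. A call with a gripper value outside its range is refused whole. OPENING is the closure, from 0 (fully open) to 1 (shut), set as the call begins (- or left out, the last holds). The fingers move at their own pace and stop on an object; FORCE is the grip in N (left out, the last holds). Time passes only in rows, so rows that repeat a pose let the fingers close. It gives the time, the measured TCP pose, the force, the opening and the grip force at its end, in the units of the state.
- arm.get_state(): the state, without advancing time (a new reading comes with each control period).
- arm.grab_frame(name): name is "side" or "top" or "wrist"; returns (picture, depth): 480x640x3 uint8, red, green, blue; 480x640 float32, m along the optical axis (not along the pixel's ray), 0 where there is no reading.
- arm.get_calibration(name): a dict with "mtx" (3x3 intrinsics, pixels), "R" (3x3) and "t" (3): a world point X has camera coordinates R X + t; the wrist camera has in their place "mount" (4x4, takes a point from camera to tool coordinates, whose origin is the TCP and whose axes are the flange's). Camera axes: x right, y down, z forward; pixel columns grow to the right and rows downward; lengths in m; the calibration is good to about 2 mm. A picture is of the moment at which its call begins: read the wrist's pose just before it. get_calibration takes no time and is no camera call.
- arm.job_done(): hands the job in; it is judged then, once.
Trained networks look in the newest picture that a camera, given by its name, has taken for a name from the list of things; names that differ only in an ending like _2 or _b are one class to them, and where a whole thing is asked for, a point or a joint stands for the part that bears it (a point fixed in the world has none). Each returns a list of dicts, best first, with "score" (0 to 1); they miss things now and then, are a little off and sometimes report something else, mostly with a low value. They report only what shows in the picture. A call takes as long as a camera call. They do not tell look-alikes from the thing itself.
- arm.recognise(thing, camera): "extent" ([left, top, width, height] in pixels, round what is visible of it).
- arm.trace(thing, camera): "mask" (480x640 bool, what is visible of it) and "extent" ([left, top, width, height] in pixels, round what is visible of it).
The state is a dict: "t": time; "q": joint angles; "qd": joint speeds; "joint_efforts": joint torques, N m; "eef_pos": TCP position; "ee_rot": TCP orientation; "force": force on the tool from outside, world axes, zero at the start; "moment": the same for the moment, N m; "width": finger opening in m; "gripper_force": force on a finger pad.
Only numpy, scipy, OpenCV 4.12 (cv2) and the standard library are available. Lean on these libraries where they do the work, as an engineer would, in place of code of your own. Each camera call takes 0.05 s, during which the arm holds its last target. There are 200 camera calls.

## Working session

There is one attempt and no reset: what is moved stays moved. The work goes in short steps, Python scripts to look and compute and a shell command to move; the robot and the scene stay as the last step left them, time stands still between calls to the robot, and variables do not carry over. Pictures are saved under pics/ and viewed, at most 14 in all, crops included, and the job is handed in when it is done.

```bash
ls; mkdir -p pics; python3 - <<'E'
from station import arm
import cv2,numpy as np
print(arm.get_state(), arm.hold_point_z)
for c in("side","top","wrist"):
    im,d=arm.grab_frame(c); cv2.imwrite(f"pics/{c}0.png",im[:,:,::-1]); print(c,{k:np.round(v,3).tolist() for k,v in arm.get_calibration(c).items()})
E
```

```text
pics
{'t': 0.0, 'q': array([ 1.39008469e+00,  3.59377702e-01,  1.10557524e-02, -3.51383536e-04,
       -1.22410535e+00, -2.88082856e-01]), 'qd': array([-0.00139665,  0.00114328, -0.00084792,  0.00055482,  0.00033486,
       -0.00087902]), 'joint_efforts': array([ 6.50367638e-04, -5.82714164e+01,  2.93042511e+01,  6.99714705e+00,
        6.67290558e-03, -1.60158006e-04]), 'eef_pos': array([0.30478456, 0.60171703, 0.22562706]), 'ee_rot': array([ 3.13993503e+00, -1.46718439e-04, -4.68914040e-01]), 'force': array([ 0.60229105, -0.57015665, -0.67328661]), 'moment': array([ 0.05289257, -0.03611552,  0.03242675]), 'gripper_force': 0.0, 'width': 0.0870285846449662} 0.0188
side {'mtx': [[468.893, 0.0, 327.685], [0.0, 468.893, 240.882], [0.0, 0.0, 1.0]], 'R': [[0.937, -0.35, -0.013], [-0.211, -0.536, -0.817], [0.279, 0.769, -0.576]], 't': [-0.469, 0.146, 1.104]}
top {'mtx': [[571.579, 0.0, 316.219], [0.0, 571.579, 234.168], [0.0, 0.0, 1.0]], 'R': [[-0.018, -1.0, -0.024], [-0.984, 0.022, -0.18], [0.18, 0.021, -0.983]], 't': [0.0, 0.494, 1.152]}
wrist {'mtx': [[361.562, 0.0, 324.674], [0.0, 361.562, 237.047], [0.0, 0.0, 1.0]], 'mount': [[0.001, -0.961, -0.275, 0.073], [1.0, 0.001, -0.0, 0.001], [0.001, -0.275, 0.961, -0.158], [0.0, 0.0, 0.0, 1.0]]}
```

View pics/top0.png

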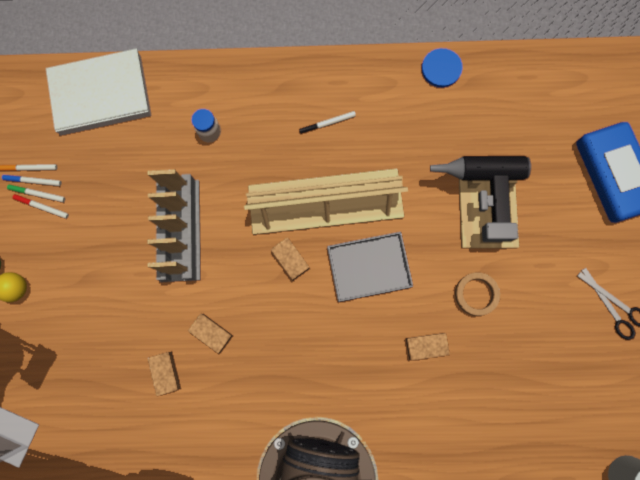

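View pics/side0.png

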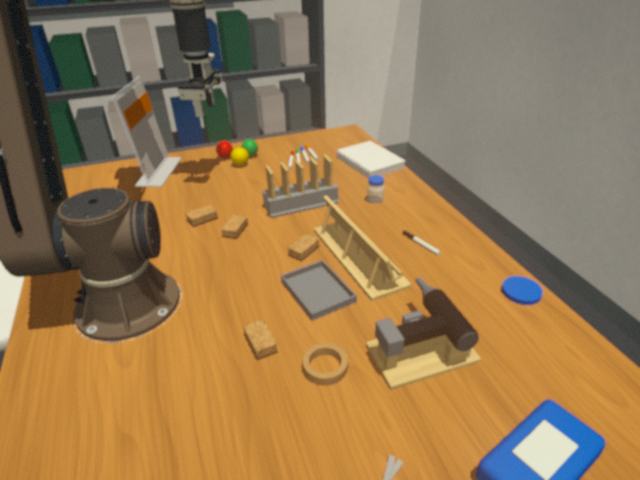

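The top view shows five panels in the rack (tops near (160,173) to (160,265)), the easel at (327,200), the tray at (370,267) and the duster at (490,200). Four cork blocks are at (290,259), (210,333), (163,373) and (428,346).

```bash
cat > h.py <<'E'
from station import arm
import cv2,numpy as np
from scipy.spatial.transform import Rotation as Ro
def pose(): 
    s=arm.get_state(); return s,Ro.from_euler('xyz',s['ee_rot']).as_matrix(),np.array(s['eef_pos'])
def cloud(c):
    """image, HxWx3 world points (nan where no depth)"""
    s,R,p=pose(); im,d=arm.grab_frame(c); k=arm.get_calibration(c)
    v,u=np.mgrid[:480,:640]; K=k['mtx']
    P=np.stack([(u-K[0,2])/K[0,0]*d,(v-K[1,2])/K[1,1]*d,d],-1).astype(float)
    if 'R' in k: W=(P-k['t'])@k['R']
    else:
        M=np.array(k['mount']); W=(P@M[:3,:3].T+M[:3,3])@R.T+p
    W[d<=0]=np.nan
    return im,W
def rect(pts):
    """min-area rect of xy points: centre, (len,wid), yaw of long side"""
    (c,(w,h),a)=cv2.minAreaRect(pts[:,:2].astype(np.float32))
    a=np.radians(a)
    if w<h: w,h,a=h,w,a+np.pi/2
    return np.round(c,4),np.round((w,h),3),round((a+np.pi/2)%np.pi-np.pi/2,3)
def togo(x,y,z,yaw=None,p=None):
    """rows numbers from commanded/measured pose to world target"""
    s,R,q=pose(); dlt=R.T@(np.array([x,y,z])-q)/.025
    t=0 if yaw is None else np.degrees((yaw-s['ee_rot'][2]+np.pi)%(2*np.pi)-np.pi)/5
    return np.round(dlt,2),round(-t,2)   # tool z down: +yaw world = - about tool z
E
python3 - <<'E'
from h import *
im,W=cloud('top')
np.save('W.npy',W)
for n in ['block','rack','easel','tray','duster','jar','tape','marker','panel0']:
    for r in arm.trace(n,'top')[:6]:
        m=cv2.erode(r['mask'].astype(np.uint8),np.ones((3,3)))>0
        P=W[m]; P=P[~np.isnan(P[:,0])]
        if len(P)<5: continue
        zt=np.percentile(P[:,2],95)
        T=P[P[:,2]>zt-.008]
        print(n,round(r['score'],2),r['extent'],'ztop',round(zt,3),'all',*rect(P),'top',*rect(T), 'r',np.hypot(*rect(P)[0]).round(3))
E
```

```text
block 0.8 [406.3, 332.7, 42.5, 30.1] ztop 0.032 all [ 0.2593 -0.2325] [0.078 0.042] -1.447 top [ 0.2594 -0.2327] [0.078 0.042] -1.447 r 0.348
block 0.76 [188.8, 313.5, 45.0, 39.8] ztop 0.031 all [0.2947 0.2136] [0.077 0.042] 0.937 top [0.2947 0.2136] [0.077 0.042] 0.937 r 0.364
block 0.7 [274.1, 241.6, 33.8, 37.7] ztop 0.032 all [0.4459 0.0469] [0.078 0.039] 0.63 top [0.4459 0.0469] [0.078 0.039] 0.63 r 0.448
block 0.58 [147.7, 350.6, 31.4, 45.0] ztop 0.032 all [0.2143 0.3091] [0.075 0.043] 0.259 top [0.2143 0.3092] [0.075 0.043] 0.256 r 0.376
rack 0.69 [154.3, 172.5, 45.2, 112.2] ztop 0.057 all [0.5155 0.2849] [0.221 0.081] 0.019 top [0.5151 0.2889] [0.219 0.075] 0.032 r 0.589
easel 0.84 [245.1, 168.3, 163.3, 67.5] ztop 0.105 all [ 0.5727 -0.0294] [0.332 0.112] -1.476 top [ 0.5567 -0.0318] [0.324 0.012] -1.481 r 0.573
easel 0.37 [432.8, 158.3, 98.2, 87.9] ztop 0.104 all [ 0.5515 -0.3458] [0.196 0.174] 1.55 top [ 0.5515 -0.3696] [0.17  0.146] -0.026 r 0.651
tray 0.76 [325.3, 232.0, 87.6, 70.8] ztop 0.02 all [ 0.4281 -0.1217] [0.158 0.12 ] -1.406 top [ 0.4281 -0.1217] [0.158 0.12 ] -1
[... 989 characters left out ...]
5
panel0 0.97 [146.1, 170.8, 39.7, 22.3] ztop 0.14 all [0.6062 0.2902] [0.052 0.009] -1.52 top [0.6074 0.2906] [0.052 0.007] -1.564 r 0.672
panel0 0.83 [147.3, 193.0, 38.5, 18.4] ztop 0.14 all [0.561  0.2888] [0.054 0.008] -1.53 top [0.5614 0.2889] [0.053 0.007] -1.53 r 0.631
panel0 0.77 [150.6, 215.0, 34.1, 17.7] ztop 0.141 all [0.515  0.2852] [0.05  0.007] -1.544 top [0.5154 0.2855] [0.05  0.006] -1.544 r 0.589
panel0 0.67 [246.6, 169.6, 163.7, 66.7] ztop 0.105 all [ 0.5732 -0.0301] [0.329 0.111] -1.479 top [ 0.5566 -0.0307] [0.321 0.012] -1.481 r 0.574
panel0 0.6 [150.7, 254.7, 32.4, 21.1] ztop 0.142 all [0.4236 0.2831] [0.051 0.007] -1.543 top [0.4242 0.2832] [0.051 0.006] -1.567 r 0.509
```

View pics/wrist0.png

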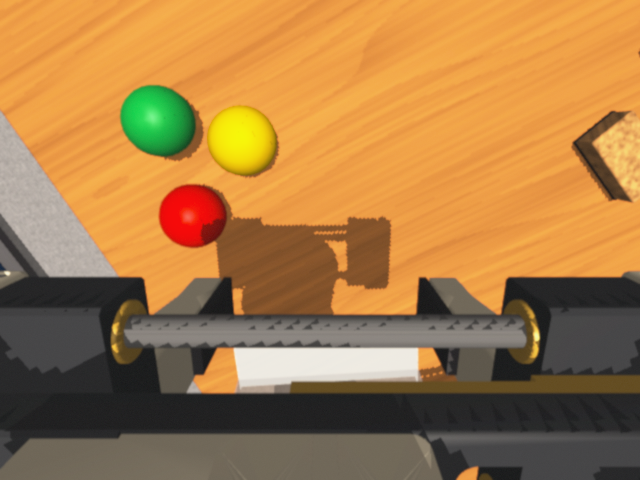

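```bash
python3 -c "
from h import *
print(togo(.446,.047,.16,-2.51))"
```

```text
(array([15.07, 17.26,  2.66]), np.float64(23.39))
```

```bash
python3 -m crank '[[[15.07,17.26,2.66,23.4],[15.07,17.26,2.66,23.4],[15.07,17.26,2.66,23.4],[15.07,17.26,2.66,23.4],[15.07,17.26,2.66,23.4],[15.07,17.26,2.66,23.4],[15.07,17.26,2.66,23.4],[15.07,17.26,2.66,23.4],[15.07,17.26,2.66,23.4],[15.07,17.26,2.66,23.4],[15.07,17.26,2.66,23.4],[15.07,17.26,2.66,23.4]]]' 0.1; python3 -c "
from h import *
im,W=cloud('wrist'); cv2.imwrite('pics/w1.png',im[:,:,::-1])
for r in arm.trace('block','wrist'):
    P=W[r['mask']]; P=P[P[:,2]>.02]; print(r['score'],r['extent'],*rect(P),np.nanmedian(P[:,2]))
print(togo(.446,.047,.006,-2.51), pose()[0]['eef_pos'],pose()[0]['ee_rot'])
"
```

```text
t: 2.15
eef_pos: [0.4462, 0.0467, 0.1602]
ee_rot: [-3.142, 0.0, -2.51]
force: [0.8, 0.2, 0.4]
width: 0.0793
gripper_force: 0.0
0.64 [548.2, 144.5, 84.4, 109.7] [0.2955 0.2157] [0.08  0.046] 0.941 0.02820917822613192
0.62 [295.4, 177.9, 56.9, 99.7] [0.4481 0.0482] [0.08  0.044] 0.611 0.028231959485921623
(array([0.01, 0.  , 6.17]), np.float64(0.04)) [0.4461932  0.04714424 0.16024234] [-3.14151078e+00  4.08106141e-04 -2.50662674e+00]
```

```bash
python3 -m crank '[[[-0.05,0,2,0.2],[-0.05,0,4,0.2],[-0.05,0,5.3,0.2],[-0.05,0,6.1,0.2],[-0.05,0,6.1,0.2]]]' ; python3 -m crank '[[[0,0,0,0],[0,0,0,0],[0,0,0,0],[0,0,0,0],[0,0,0,0],[0,0,0,0],[0,0,0,0]]]' 0.7 20;python3 -m crank '[[[0,0,-1,0],[0,0,-2,0],[0,0,-3.2,0],[0,0,-3.2,0]]]'; python3 -c "
from h import *
print(togo(.428,-.122,.09,-2.977),togo(.428,-.122,.014,-2.977))"
```

```text
t: 2.88
eef_pos: [0.4462, 0.0476, 0.0065]
ee_rot: [3.141, -0.003, -2.525]
force: [0.0, -0.9, -0.1]
width: 0.0786
gripper_force: 0.0
t: 3.75
eef_pos: [0.4474, 0.0478, 0.008]
ee_rot: [-3.141, 0.001, -2.528]
force: [-1.0, 0.7, 8.3]
width: 0.0447
gripper_force: 20.0
t: 4.25
eef_pos: [0.4484, 0.0484, 0.0895]
ee_rot: [-3.141, 0.004, -2.528]
force: [0.9, -0.3, -1.9]
width: 0.0452
gripper_force: 20.0
(array([ 4.59, -5.1 , -0.04]), np.float64(5.14)) (array([ 4.6, -5.1,  3. ]), np.float64(5.14))
```

```bash
python3 -m crank '[[[2.3,-2.5,0,2.5],[4.6,-5.1,0,5.1],[4.6,-5.1,0,5.1],[4.6,-5.1,0,5.1],[4.6,-5.1,1.5,5.1],[4.6,-5.1,2.4,5.1],[4.6,-5.1,2.9,5.1],[4.6,-5.1,2.95,5.1]]]' ; python3 -m crank '[[[0,0,0,0],[0,0,0,0],[0,0,0,0],[0,0,0,0]]]' 0.3;python3 -m crank '[[[0,0,-2,0],[0,0,-4,0],[0,0,-6,0],[0,0,-7,0],[0,0,-7,0]]]'; python3 -c "
from h import *
im,W=cloud('wrist'); cv2.imwrite('pics/w2.png',im[:,:,::-1])
for n in ('block','tray'):
  for r in arm.trace(n,'wrist')[:2]:
    P=W[r['mask']]; P=P[P[:,2]>-1]; print(n,r['score'],r['extent'],*rect(P),np.nanmedian(P[:,2]))
print(togo(.424,.284,.24,-1.536))"
```

```text
t: 5.25
eef_pos: [0.426, -0.1224, 0.0131]
ee_rot: [-3.142, -0.002, -2.972]
force: [0.0, 0.7, 0.1]
width: 0.0446
gripper_force: 20.0
t: 5.75
eef_pos: [0.4268, -0.1227, 0.0142]
ee_rot: [-3.142, 0.001, -2.973]
force: [0.4, 0.2, -0.2]
width: 0.0613
gripper_force: 0.0
t: 6.38
eef_pos: [0.4277, -0.1227, 0.1911]
ee_rot: [-3.141, 0.005, -2.973]
force: [-0.6, -1.2, 0.1]
width: 0.0615
gripper_force: 0.0
block 0.86 [168.7, 0.5, 109.2, 31.7] [ 0.2776 -0.2325] [0.088 0.024] -1.283 0.027524254369116374
block 0.82 [298.2, 170.8, 51.6, 90.9] [ 0.4266 -0.122 ] [0.08  0.047] 0.168 0.03223326318044703
tray 0.81 [236.4, 153.1, 178.2, 125.6] [ 0.4301 -0.1232] [0.165 0.123] -1.391 0.004635613162172703
(array([-2.65, 16.05, -2.07]), np.float64(-16.47))
```

```bash
python3 -c "
from h import *
print(togo(.62,-.02,.30,-1.48))"
```

```text
(array([-8.34,  2.75, -4.48]), np.float64(-17.12))
```

```bash
python3 -m crank '[[[-1,0,-4.4,-2],[-3,1,-4.4,-4],[-5,2,-4.4,-6],[-8.3,2.7,-4.4,-17],[-8.3,2.7,-4.4,-17],[-8.3,2.7,-4.4,-17],[-8.3,2.7,-4.4,-17],[-8.3,2.7,-4.4,-17],[-8.3,2.7,-4.4,-17],[-8.3,2.7,-4.4,-17],[-8.3,2.7,-4.4,-17]]]' 0.75 ; python3 -m crank '[[[0,0,0,0],[0,0,0,0],[0,0,0,0]]]'; python3 -c "
from h import *
im,W=cloud('wrist'); cv2.imwrite('pics/w3.png',im[:,:,::-1]); np.save('W3.npy',W)
r=arm.trace('easel','wrist')[0]; print(r['score'],r['extent']); P=W[r['mask']]; P=P[P[:,2]>-1]
print(rect(P))
a=.092; ex=np.array([np.cos(a),np.sin(a)]); ey=np.array([-ex[1],ex[0]])
for it in range(2):
  Q=np.c_[(P[:,:2]-[.58,-.03])@ex,(P[:,:2]-[.58,-.03])@ey,P[:,2]]
  # profile z vs ex for two halves
  for lo,hi in((-.14,-.07),(.07,.14)):
    S=Q[(Q[:,1]>lo)&(Q[:,1]<hi)]
    b=np.arange(-.07,.07,.003); print(lo,[(round(1000*x,1),round(1000*np.median(S[(S[:,0]>=x)&(S[:,0]<x+.003)][:,2]),1)) for x in b if ((S[:,0]>=x)&(S[:,0]<x+.003)).sum()>8])
  break
print('y ext',np.percentile(Q[:,1],[.3,99.7]))
"
```

```text
t: 7.9
eef_pos: [0.6197, -0.0215, 0.2985]
ee_rot: [3.141, -0.0, -1.492]
force: [-0.1, 0.3, -0.0]
width: 0.0215
gripper_force: 0.0
t: 8.28
eef_pos: [0.6197, -0.0214, 0.2989]
ee_rot: [-3.141, 0.0, -1.49]
force: [0.8, -0.8, 0.9]
width: 0.0217
gripper_force: 0.0
0.78 [313.5, 17.7, 100.0, 297.9]
(array([ 0.5739, -0.0388]), array([0.364, 0.115]), np.float64(-1.482))
-0.14 [(np.float64(-64.0), np.float64(0.4)), (np.float64(-61.0), np.float64(11.9)), (np.float64(-58.0), np.float64(12.2)), (np.float64(-55.0), np.float64(12.2)), (np.float64(-52.0), np.float64(12.4)), (np.float64(-49.0), np.float64(12.5)), (np.float64(-46.0), np.float64(13.0)), (np.float64(-43.0), np.float64(50.3)), (np.float64(-40.0), np.float64(61.0)), (np.float64(-37.0), np.float64(71.9)), (np.float64(-34.0), np.float64(81.7)), (np.float64(-28.0), np.float64(105.3)), (np.float64(-25.0), np.float64(106.4)), (np.float64(-22.0), np.float64(106.4)), (np.float64(-19.0), np.float64(98.8)), (np.float64(-16.0), np.float64(89.3)), (np.float64(-13.0), np.float64(79.3)), (np.float64(-10.0), np.float64(69.6)), (np.float64(-7.0), np.floa
[... 1294 characters left out ...]
(-1.0), np.float64(45.7)), (np.float64(2.0), np.float64(46.9)), (np.float64(5.0), np.float64(47.4)), (np.float64(8.0), np.float64(48.9)), (np.float64(11.0), np.float64(58.0)), (np.float64(14.0), np.float64(58.8)), (np.float64(17.0), np.float64(58.3)), (np.float64(20.0), np.float64(47.3)), (np.float64(23.0), np.float64(12.5)), (np.float64(26.0), np.float64(12.5)), (np.float64(29.0), np.float64(12.4)), (np.float64(32.0), np.float64(12.6)), (np.float64(35.0), np.float64(12.5)), (np.float64(38.0), np.float64(12.4)), (np.float64(41.0), np.float64(12.5)), (np.float64(44.0), np.float64(12.6)), (np.float64(47.0), np.float64(12.0)), (np.float64(50.0), np.float64(0.4))]
y ext [-0.16378347  0.16197444]
```

View pics/w3.png

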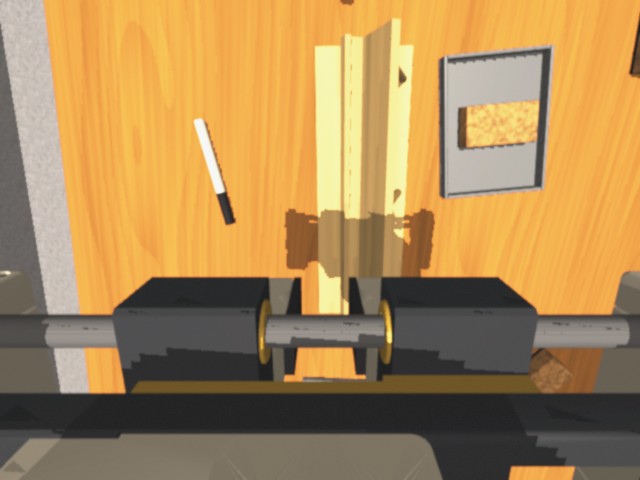

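The view shows the block in the tray at (500,125). The easel groove is clear, with its lip at column 350 and its board at 375. The seat measures about (0.579, -0.031) with yaw 0.092, and the profile matches the given sizes.

```bash
cat >> h.py <<'E'
A=.092; EX=np.array([np.cos(A),np.sin(A)]); EY=np.array([-EX[1],EX[0]]); S=np.array([.579,-.031])
def ez(x,y,z): return (*(S+x*EX+y*EY),z,A-np.pi/2)   # easel-frame tool target
def ezpos():
    s,R,p=pose(); d=p[:2]-S; return np.round([d@EX*1e3,d@EY*1e3,p[2]*1e3],1), round(s['ee_rot'][2]+np.pi/2-A,3)
E
python3 -c "
from h import *
print(togo(.51,.283,.24,-1.535))"
```

```text
(array([-12.49,   3.39,   2.35]), np.float64(0.52))
```

```bash
python3 -m crank '[[[-3,0.5,0,0],[-6,-0.5,0,0.5],[-9,-2,0,0.5],[-12.5,-3.4,0,0.5],[-12.5,-3.4,0,0.5],[-12.5,-3.4,1,0.5],[-12.5,-3.4,2,0.5],[-12.5,-3.4,2.35,0.5],[-12.5,-3.4,2.35,0.5]]]' 0.72 ; python3 -c "
from h import *
im,W=cloud('wrist'); cv2.imwrite('pics/w4.png',im[:,:,::-1])
for r in arm.trace('panel0','wrist')[:7]:
    P=W[r['mask']]; P=P[P[:,2]>.133]
    if len(P)>20: print(round(r['score'],2),r['extent'],*rect(P),np.nanmedian(P[:,2]))
for r in arm.trace('rack','wrist')[:1]:
    P=W[r['mask']]; P=P[(P[:,2]>.05)&(P[:,2]<.06)]; print(r['score'],r['extent'],*rect(P),np.nanmedian(P[:,2]))
print(pose()[0]['eef_pos'])
"
```

```text
t: 9.5
eef_pos: [0.6792, 0.2965, 0.24]
ee_rot: [3.141, -0.001, -1.534]
force: [-0.3, 0.1, 1.4]
width: 0.0246
gripper_force: 0.0
0.82 [425.8, 182.4, 62.6, 88.8] [0.5639 0.2901] [0.055 0.009] -1.541 0.13991709653080875
0.7 [478.7, 181.6, 73.5, 89.0] [0.524  0.2837] [0.056 0.045] -0.694 0.1397482666695251
0.65 [538.6, 184.6, 76.6, 87.4] [0.4916 0.2883] [0.056 0.049] -1.551 0.13960617469392336
0.58 [382.8, 183.8, 42.9, 90.9] [0.6097 0.2926] [0.055 0.008] -1.533 0.1401088175468761
0.69 [366.9, 160.5, 245.7, 89.8] [0.5176 0.2892] [0.222 0.073] 0.033 0.05521785856166325
[0.67980271 0.29673077 0.2418307 ]
```

View pics/w4.png

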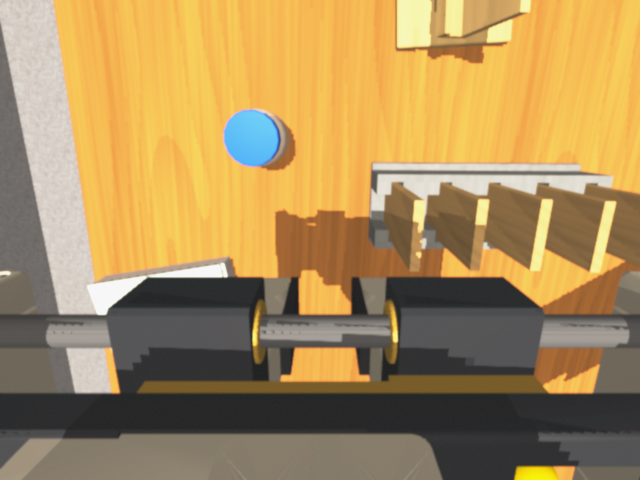

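The view shows the panels' tops at columns 405, 450, 500, 550 and 610, with the rack behind them. The arm went the wrong way in y, without consequence, so I'll take the far panel first.

```bash
python3 -c "
from h import *
print(togo(.6095,.2922,.103,-1.537))"
```

```text
(array([0.08, 2.83, 5.55]), np.float64(0.04))
```

```bash
python3 -m crank '[[[0.05,1.5,0,0],[0.08,2.82,0,0],[0.08,2.82,0,0],[0.08,2.82,2,0],[0.08,2.82,4,0],[0.08,2.82,5,0],[0.08,2.82,5.5,0],[0.08,2.82,5.5,0]]]'; python3 -m crank '[[[0,0,0,0],[0,0,0,0],[0,0,0,0],[0,0,0,0]]]' 1 15; python3 -m crank '[[[0,0,-0.5,0],[0,0,-1,0],[0,0,-2,0],[0,0,-3.5,0],[0,0,-5.4,0],[0,0,-5.6,0],[0,0,-5.6,0]]]'; python3 -c "
from h import *
print(togo(*ez(.006,-.13,.24)))"
```

```text
t: 10.65
eef_pos: [0.6094, 0.2923, 0.1026]
ee_rot: [-3.142, -0.0, -1.534]
force: [0.7, -0.1, 0.2]
width: 0.0243
gripper_force: 0.0
t: 11.15
eef_pos: [0.6094, 0.2927, 0.1039]
ee_rot: [-3.14, 0.001, -1.533]
force: [-1.3, -0.8, 5.4]
width: 0.0081
gripper_force: 15.0
t: 12.02
eef_pos: [0.6084, 0.2923, 0.2432]
ee_rot: [-3.142, 0.001, -1.534]
force: [0.2, -0.7, -1.0]
width: 0.0078
gripper_force: 15.0
(array([18.06,  1.13,  0.11]), np.float64(-0.63))
```

```bash
python3 -m crank '[[[2,0.1,0,-0.6],[4,0.3,0,-0.6],[6.5,0.5,0,-0.6],[9,0.7,0,-0.6],[11.5,0.9,0,-0.6],[14,1.1,0,-0.6],[16,1.1,0,-0.6],[17.4,1.1,0,-0.6],[18,1.1,0,-0.6],[18.05,1.13,0,-0.63],[18.05,1.13,1.7,-0.63],[18.05,1.13,3.2,-0.63]]]'; python3 -m crank '[[[0,0,0,0],[0,0,0,0]]]'; python3 -c "
from h import *
print(ezpos(),togo(*ez(.006,-.13,.1425)))
im,W=cloud('side'); cv2.imwrite('pics/s1.png',cv2.resize(im[150:330,240:480,::-1],(800,600)))"
```

```text
t: 13.52
eef_pos: [0.5972, -0.1584, 0.1613]
ee_rot: [-3.142, 0.001, -1.477]
force: [0.1, 0.4, -0.3]
width: 0.0077
gripper_force: 15.0
t: 13.78
eef_pos: [0.5984, -0.1591, 0.164]
ee_rot: [-3.14, -0.001, -1.477]
force: [-0.5, -0.9, -0.2]
width: 0.0078
gripper_force: 15.0
(array([   7.5, -129.4,  164. ]), np.float64(0.002)) (array([0.02, 0.06, 0.86]), np.float64(0.02))
```

View pics/s1.png

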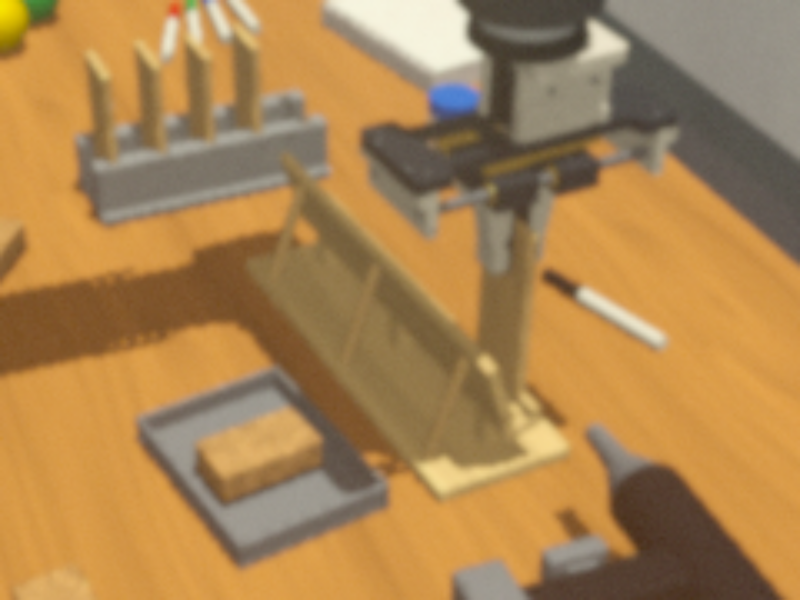

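The crop shows the panel gripped at (510,300), upright over the right end of the groove and clear of the duster. I'll lower it, loosen the grip and lean it back.

```bash
python3 -m crank '[[[0,0.06,0.3,0],[0,0.06,0.6,0],[0,0.06,0.75,0],[0,0.06,0.83,0],[0,0.06,0.83,0]]]'; python3 -m crank '[[[0,0,0,0],[0,0,0,0],[0,0,0,0]]]' 0.67; python3 -m crank '[[[0,0.15,0,0],[0,0.3,0,0],[0,0.45,0,0],[0,0.6,0,0],[0,0.75,0,0],[0,0.9,0,0],[0,1.05,0,0],[0,1.2,0,0],[0,1.35,0,0],[0,1.42,0,0],[0,1.42,0,0]]]'; python3 -c "
from h import *
print(ezpos())
im,W=cloud('side'); cv2.imwrite('pics/s2.png',cv2.resize(im[150:330,240:480,::-1],(640,480)))"
```

```text
t: 14.45
eef_pos: [0.5959, -0.1599, 0.1417]
ee_rot: [3.141, -0.0, -1.479]
force: [0.3, -0.4, -0.2]
width: 0.008
gripper_force: 15.0
t: 14.82
eef_pos: [0.596, -0.1599, 0.142]
ee_rot: [-3.141, -0.0, -1.478]
force: [-0.6, 0.1, 0.5]
width: 0.028
gripper_force: 0.0
t: 16.2
eef_pos: [0.5606, -0.1631, 0.1419]
ee_rot: [-3.141, -0.0, -1.478]
force: [0.4, 0.8, -0.2]
width: 0.0287
gripper_force: 0.0
(array([ -30.5, -129.9,  141.9]), np.float64(0.0))
```

View pics/s2.png

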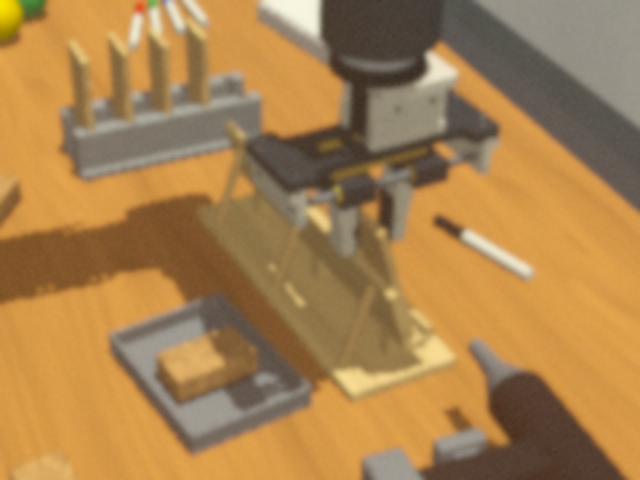

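The panel at (385,255) now leans on the board between the open fingers. I'll rise clear and measure it.

```bash
python3 -m crank '[[[0,0,-0.7,0],[0,0,-1.5,0],[0,0,-3,0],[0,0,-4.4,0],[-2,0,-4.4,0],[-4,0,-4.4,0],[-4,0,-4.4,0]]]' 0.72; python3 -c "
from h import *
im,W=cloud('wrist'); cv2.imwrite('pics/w5.png',im[:,:,::-1])
for r in arm.trace('panel0','wrist')[:4]:
    P=W[r['mask']]; P=P[(P[:,2]>.05)]
    if len(P)>20: Q=np.c_[(P[:,:2]-S)@EX,(P[:,:2]-S)@EY,P[:,2]]; print(round(r['score'],2),r['extent'],Q.min(0).round(3),Q.max(0).round(3),'lean',np.arctan(-np.polyfit(Q[:,2],Q[:,0],1)[0]))
print(togo(.5637,.2900,.24,-1.537))
"
```

```text
t: 17.12
eef_pos: [0.5514, -0.061, 0.2522]
ee_rot: [-3.141, 0.0, -1.475]
force: [-0.6, -0.5, -0.6]
width: 0.0244
gripper_force: 0.0
0.88 [280.0, 38.1, 56.8, 96.5] [-0.038 -0.163  0.05 ] [ 0.007 -0.102  0.173] lean 0.32727351154942536
(array([-14.02,  -1.81,   0.48]), np.float64(0.69))
```

```bash
python3 -m crank '[[[-2.5,-0.3,0,0.7],[-5,-0.6,0.2,0.7],[-7.5,-0.9,0.48,0.7],[-10,-1.2,0.48,0.7],[-12,-1.6,0.48,0.7],[-13.5,-1.8,0.48,0.7],[-14,-1.8,0.48,0.7],[-14,-1.8,0.48,0.7],[-14,-1.8,0.48,0.7]]]' 0.72; python3 -c "
from h import *
print(togo(.5637,.290,.103,-1.537))"
```

```text
t: 18.35
eef_pos: [0.5642, 0.2877, 0.2399]
ee_rot: [3.141, -0.0, -1.541]
force: [1.1, 0.6, -0.0]
width: 0.0245
gripper_force: 0.0
(array([-0.09,  0.02,  5.47]), np.float64(-0.04))
```

```bash
python3 -m crank '[[[-0.08,0.02,1.5,0],[-0.08,0.02,3.5,0],[-0.08,0.02,5,0],[-0.08,0.02,5.47,0],[-0.08,0.02,5.47,0]]]'; python3 -m crank '[[[0,0,0,0],[0,0,0,0],[0,0,0,0],[0,0,0,0]]]' 1 15; python3 -m crank '[[[0,0,-0.5,0],[0,0,-1,0],[0,0,-2,0],[0,0,-3.5,0],[0,0,-5.4,0],[0,0,-5.6,0],[0,0,-5.6,0]]]'; python3 -c "
from h import *
print(togo(*ez(.006,-.065,.16)))"
```

```text
t: 18.98
eef_pos: [0.5638, 0.2904, 0.1034]
ee_rot: [-3.142, -0.0, -1.54]
force: [-0.1, -0.1, 0.2]
width: 0.0245
gripper_force: 0.0
t: 19.48
eef_pos: [0.5641, 0.2916, 0.1046]
ee_rot: [-3.14, 0.001, -1.539]
force: [-0.8, -0.2, 6.6]
width: 0.0079
gripper_force: 15.0
t: 20.35
eef_pos: [0.5632, 0.2911, 0.2438]
ee_rot: [-3.141, 0.001, -1.54]
force: [0.0, -0.4, -1.2]
width: 0.0077
gripper_force: 15.0
(array([15.48, -0.63,  3.33]), np.float64(-0.7))
```

```bash
python3 -m crank '[[[2,-0.1,0,-0.7],[4,-0.2,0,-0.7],[6.5,-0.3,0,-0.7],[9,-0.4,0,-0.7],[11.5,-0.6,0,-0.7],[13.5,-0.63,0,-0.7],[14.7,-0.63,0,-0.7],[15.3,-0.63,0,-0.7],[15.48,-0.63,0,-0.7],[15.48,-0.63,0.7,-0.7],[15.48,-0.63,2.2,-0.7],[15.48,-0.63,3.2,-0.7]]]'; python3 -m crank '[[[0,0,0,0],[0,0,0,0]]]'; python3 -c "
from h import *
print(ezpos(),togo(*ez(.006,-.065,.1425)))"
```

```text
t: 21.85
eef_pos: [0.59, -0.0939, 0.1602]
ee_rot: [3.139, 0.001, -1.477]
force: [-0.0, 1.5, -0.9]
width: 0.008
gripper_force: 15.0
t: 22.1
eef_pos: [0.5917, -0.0946, 0.1636]
ee_rot: [-3.141, -0.0, -1.477]
force: [-0.5, 0.8, 0.4]
width: 0.0078
gripper_force: 15.0
(array([  6.8, -64.5, 163.6]), np.float64(0.002)) (array([0.02, 0.03, 0.84]), np.float64(0.02))
```

```bash
python3 -m crank '[[[0,0.04,0.3,0],[0,0.04,0.6,0],[0,0.04,0.75,0],[0,0.04,0.83,0],[0,0.04,0.83,0]]]'; python3 -m crank '[[[0,0,0,0],[0,0,0,0],[0,0,0,0]]]' 0.67; python3 -m crank '[[[0,0.15,0,0],[0,0.3,0,0],[0,0.45,0,0],[0,0.6,0,0],[0,0.75,0,0],[0,0.9,0,0],[0,1.05,0,0],[0,1.2,0,0],[0,1.35,0,0],[0,1.42,0,0],[0,1.42,0,0]]]'; python3 -m crank '[[[0,0,-0.7,0],[0,0,-1.5,0],[0,0,-3,0],[0,0,-4.4,0],[-2,0,-4.4,0],[-4,0,-4.4,0],[-4,0,-4.4,0]]]' 0.72; python3 -c "
from h import *
im,W=cloud('wrist'); cv2.imwrite('pics/w6.png',im[:,:,::-1])
for r in arm.trace('panel0','wrist')[:4]:
    P=W[r['mask']]; P=P[(P[:,2]>.05)]
    if len(P)>20: Q=np.c_[(P[:,:2]-S)@EX,(P[:,:2]-S)@EY,P[:,2]]; print(round(r['score'],2),r['extent'],Q.min(0).round(3),Q.max(0).round(3),'lean',np.arctan(-np.polyfit(Q[:,2],Q[:,0],1)[0]))
print(togo(.5178,.2885,.24,-1.537))
"
```

```text
t: 22.72
eef_pos: [0.5902, -0.0954, 0.1423]
ee_rot: [3.142, -0.0, -1.478]
force: [0.2, -0.6, -0.5]
width: 0.0079
gripper_force: 15.0
t: 23.1
eef_pos: [0.5903, -0.0953, 0.1425]
ee_rot: [-3.141, -0.0, -1.478]
force: [-0.8, 0.3, 0.2]
width: 0.0277
gripper_force: 0.0
t: 24.48
eef_pos: [0.5548, -0.0986, 0.1424]
ee_rot: [-3.141, 0.0, -1.478]
force: [0.1, -0.2, -0.2]
width: 0.029
gripper_force: 0.0
t: 25.35
eef_pos: [0.5456, 0.0035, 0.2526]
ee_rot: [-3.141, 0.0, -1.475]
force: [0.6, -0.3, 0.3]
width: 0.0246
gripper_force: 0.0
0.89 [282.3, 0.8, 56.2, 61.3] [-0.038 -0.149  0.05 ] [ 0.007 -0.102  0.173] lean 0.3187631845001988
0.63 [281.8, 36.8, 56.4, 100.1] [-0.038 -0.101  0.05 ] [ 0.007 -0.039  0.173] lean 0.3286770660454475
(array([-11.54,   0.03,   0.49]), np.float64(0.69))
```

```bash
python3 -m crank '[[[-2.5,0,0,0.7],[-5,0,0.2,0.7],[-7.5,0,0.48,0.7],[-9.5,0,0.48,0.7],[-11,0,0.48,0.7],[-11.54,0.03,0.48,0.7],[-11.54,0.03,0.48,0.7],[-11.54,0.03,2.2,0.7],[-11.54,0.03,4.2,0.7],[-11.54,0.03,5.5,0.7],[-11.54,0.03,5.95,0.7],[-11.54,0.03,5.95,0.7]]]' 0.72;  python3 -m crank '[[[0,0,0,0],[0,0,0,0],[0,0,0,0],[0,0,0,0]]]' 1 15; python3 -m crank '[[[0,0,-0.5,0],[0,0,-1,0],[0,0,-2,0],[0,0,-3.5,0],[0,0,-5.4,0],[0,0,-5.6,0],[0,0,-5.6,0]]]'; python3 -c "
from h import *
print(togo(*ez(.006,.0,.16)))"
```

```text
t: 26.95
eef_pos: [0.5187, 0.2873, 0.1038]
ee_rot: [3.141, -0.001, -1.54]
force: [-1.0, 0.9, 0.6]
width: 0.0247
gripper_force: 0.0
t: 27.45
eef_pos: [0.5188, 0.2887, 0.1049]
ee_rot: [-3.14, 0.001, -1.539]
force: [-1.3, 0.3, 5.2]
width: 0.008
gripper_force: 15.0
t: 28.32
eef_pos: [0.5181, 0.2883, 0.2443]
ee_rot: [-3.141, 0.001, -1.54]
force: [-0.1, -0.9, -1.7]
width: 0.0077
gripper_force: 15.0
(array([12.83, -2.27,  3.36]), np.float64(-0.7))
```

```bash
python3 -m crank '[[[2,-0.3,0,-0.7],[4,-0.7,0,-0.7],[6.5,-1.1,0,-0.7],[9,-1.6,0,-0.7],[11,-2,0,-0.7],[12.2,-2.27,0,-0.7],[12.7,-2.27,0,-0.7],[12.83,-2.27,0,-0.7],[12.83,-2.27,0.7,-0.7],[12.83,-2.27,2.2,-0.7],[12.83,-2.27,3.2,-0.7],[12.83,-2.27,3.2,-0.7]]]'; python3 -m crank '[[[0,0,0,0]]]'; python3 -c "
from h import *
print(ezpos(),togo(*ez(.006,.0,.1425)))"
```

```text
t: 29.82
eef_pos: [0.5834, -0.0298, 0.1616]
ee_rot: [3.137, -0.0, -1.477]
force: [0.0, -0.1, 0.1]
width: 0.0079
gripper_force: 15.0
t: 29.95
eef_pos: [0.5856, -0.0299, 0.1647]
ee_rot: [-3.14, -0.0, -1.477]
force: [-0.2, -0.0, 0.5]
width: 0.0078
gripper_force: 15.0
(array([  6.7,   0.5, 164.7]), np.float64(0.002)) (array([0.02, 0.03, 0.89]), np.float64(0.02))
```

```bash
python3 -m crank '[[[0,0.04,0.3,0],[0,0.04,0.6,0],[0,0.04,0.75,0],[0,0.04,0.85,0],[0,0.04,0.85,0]]]'; python3 -m crank '[[[0,0,0,0],[0,0,0,0],[0,0,0,0]]]' 0.67; python3 -m crank '[[[0,0.15,0,0],[0,0.3,0,0],[0,0.45,0,0],[0,0.6,0,0],[0,0.75,0,0],[0,0.9,0,0],[0,1.05,0,0],[0,1.2,0,0],[0,1.35,0,0],[0,1.42,0,0],[0,1.42,0,0]]]'; python3 -m crank '[[[0,0,-0.7,0],[0,0,-1.5,0],[0,0,-3,0],[0,0,-4.4,0],[-2,0,-4.4,0],[-4,0,-4.4,0],[-4,0,-4.4,0]]]' 0.72; python3 -c "
from h import *
im,W=cloud('wrist'); cv2.imwrite('pics/w7.png',im[:,:,::-1])
for r in arm.trace('panel0','wrist')[:5]:
    P=W[r['mask']]; P=P[(P[:,2]>.05)]
    if len(P)>20: Q=np.c_[(P[:,:2]-S)@EX,(P[:,:2]-S)@EY,P[:,2]]; print(round(r['score'],2),r['extent'],Q.min(0).round(3),Q.max(0).round(3),'lean',np.arctan(-np.polyfit(Q[:,2],Q[:,0],1)[0]))
print(togo(.4722,.2868,.24,-1.537))
"
```

```text
t: 30.58
eef_pos: [0.584, -0.0308, 0.1423]
ee_rot: [3.141, -0.0, -1.479]
force: [-0.3, -0.4, -0.3]
width: 0.0078
gripper_force: 15.0
t: 30.95
eef_pos: [0.5841, -0.0307, 0.1424]
ee_rot: [-3.141, 0.0, -1.478]
force: [-0.7, -0.4, 0.8]
width: 0.0279
gripper_force: 0.0
t: 32.33
eef_pos: [0.5486, -0.034, 0.1424]
ee_rot: [-3.141, 0.0, -1.478]
force: [-0.4, 0.5, 0.4]
width: 0.0289
gripper_force: 0.0
t: 33.2
eef_pos: [0.5394, 0.0682, 0.2524]
ee_rot: [-3.141, 0.0, -1.475]
force: [0.8, 0.2, 0.4]
width: 0.0245
gripper_force: 0.0
0.66 [285.7, 37.2, 51.8, 96.9] [-0.038 -0.039  0.05 ] [0.007 0.027 0.173] lean 0.3267002735572221
0.63 [282.1, 0.0, 56.6, 61.8] [-0.038 -0.084  0.05 ] [ 0.008 -0.038  0.173] lean 0.3205228742844036
(array([-9.05,  1.85,  0.49]), np.float64(0.69))
```

```bash
python3 -m crank '[[[-2.5,0.5,0,0.7],[-5,1,0.2,0.7],[-7,1.5,0.48,0.7],[-8.5,1.85,0.48,0.7],[-9.05,1.87,0.48,0.7],[-9.05,1.87,0.48,0.7],[-9.05,1.87,0.48,0.7],[-9.05,1.87,2.2,0.7],[-9.05,1.87,4.2,0.7],[-9.05,1.87,5.5,0.7],[-9.05,1.87,5.95,0.7],[-9.05,1.87,5.95,0.7]]]' 0.72;  python3 -m crank '[[[0,0,0,0],[0,0,0,0],[0,0,0,0],[0,0,0,0]]]' 1 15; python3 -m crank '[[[0,0,-0.5,0],[0,0,-1,0],[0,0,-2,0],[0,0,-3.5,0],[0,0,-5.4,0],[0,0,-5.6,0],[0,0,-5.6,0]]]'; python3 -c "
from h import *
print(togo(*ez(.006,.065,.16)))"
```

```text
t: 34.8
eef_pos: [0.4725, 0.2859, 0.1037]
ee_rot: [3.141, -0.001, -1.54]
force: [-1.1, -0.3, -0.3]
width: 0.0247
gripper_force: 0.0
t: 35.3
eef_pos: [0.4726, 0.2871, 0.1048]
ee_rot: [-3.14, 0.001, -1.539]
force: [-0.9, -1.2, 6.5]
width: 0.0077
gripper_force: 15.0
t: 36.17
eef_pos: [0.4719, 0.2866, 0.2442]
ee_rot: [-3.141, 0.001, -1.54]
force: [0.9, 0.1, -1.5]
width: 0.0079
gripper_force: 15.0
(array([10.23, -3.97,  3.36]), np.float64(-0.7))
```

```bash
python3 -m crank '[[[2,-0.7,0,-0.7],[4,-1.5,0,-0.7],[6,-2.3,0,-0.7],[8,-3.1,0,-0.7],[9.4,-3.8,0,-0.7],[10,-3.97,0,-0.7],[10.23,-3.97,0,-0.7],[10.23,-3.97,0,-0.7],[10.23,-3.97,0.7,-0.7],[10.23,-3.97,2.2,-0.7],[10.23,-3.97,3.2,-0.7],[10.23,-3.97,3.2,-0.7]]]'; python3 -m crank '[[[0,0,0,0]]]'; python3 -c "
from h import *
print(ezpos(),togo(*ez(.006,.065,.1425)))"
```

```text
t: 37.67
eef_pos: [0.5776, 0.0348, 0.1619]
ee_rot: [3.138, -0.001, -1.477]
force: [0.0, 0.6, 0.5]
width: 0.0078
gripper_force: 15.0
t: 37.8
eef_pos: [0.5798, 0.0349, 0.1648]
ee_rot: [-3.14, 0.0, -1.477]
force: [0.3, 0.5, -0.1]
width: 0.0078
gripper_force: 15.0
(array([  6.8,  65.5, 164.8]), np.float64(0.002)) (array([0.02, 0.03, 0.89]), np.float64(0.02))
```

```bash
python3 -m crank '[[[0,0.04,0.3,0],[0,0.04,0.6,0],[0,0.04,0.75,0],[0,0.04,0.85,0],[0,0.04,0.85,0]]]'; python3 -m crank '[[[0,0,0,0],[0,0,0,0],[0,0,0,0]]]' 0.67; python3 -m crank '[[[0,0.15,0,0],[0,0.3,0,0],[0,0.45,0,0],[0,0.6,0,0],[0,0.75,0,0],[0,0.9,0,0],[0,1.05,0,0],[0,1.2,0,0],[0,1.35,0,0],[0,1.42,0,0],[0,1.42,0,0]]]'; python3 -m crank '[[[0,0,-0.7,0],[0,0,-1.5,0],[0,0,-3,0],[0,0,-4.4,0],[-2,0,-4.4,0],[-4,0,-4.4,0],[-4,0,-4.4,0]]]' 0.72; python3 -c "
from h import *
im,W=cloud('wrist'); cv2.imwrite('pics/w8.png',im[:,:,::-1])
for r in arm.trace('panel0','wrist')[:5]:
    P=W[r['mask']]; P=P[(P[:,2]>.05)]
    if len(P)>20: Q=np.c_[(P[:,:2]-S)@EX,(P[:,:2]-S)@EY,P[:,2]]; print(round(r['score'],2),r['extent'],Q.min(0).round(3),Q.max(0).round(3),'lean',np.arctan(-np.polyfit(Q[:,2],Q[:,0],1)[0]))
print(togo(.4263,.2850,.24,-1.537))
"
```

```text
t: 38.42
eef_pos: [0.5782, 0.0339, 0.1423]
ee_rot: [3.141, -0.0, -1.479]
force: [-0.2, -0.2, 0.1]
width: 0.0079
gripper_force: 15.0
t: 38.8
eef_pos: [0.5783, 0.0339, 0.1424]
ee_rot: [-3.141, 0.0, -1.478]
force: [-0.1, -0.8, 0.5]
width: 0.0276
gripper_force: 0.0
t: 40.17
eef_pos: [0.5428, 0.0306, 0.1424]
ee_rot: [-3.142, -0.0, -1.478]
force: [-0.1, -0.4, 0.6]
width: 0.029
gripper_force: 0.0
t: 41.05
eef_pos: [0.5336, 0.1328, 0.2523]
ee_rot: [-3.141, 0.0, -1.475]
force: [0.8, -0.4, -0.2]
width: 0.0247
gripper_force: 0.0
0.85 [283.0, 38.2, 53.2, 99.5] [-0.038  0.028  0.05 ] [0.008 0.094 0.174] lean 0.3247285058041987
0.78 [282.5, 1.2, 54.2, 58.3] [-0.038 -0.019  0.05 ] [0.007 0.028 0.173] lean 0.3171829356836267
0.37 [78.0, 240.6, 84.1, 69.4] [0.164 0.218 0.05 ] [0.212 0.265 0.078] lean -0.6169164736360537
(array([-6.55,  3.69,  0.49]), np.float64(0.69))
```

```bash
python3 -m crank '[[[-2,1,0,0.7],[-4,2,0.2,0.7],[-5.8,3,0.48,0.7],[-6.4,3.6,0.48,0.7],[-6.55,3.7,0.48,0.7],[-6.55,3.7,0.48,0.7],[-6.55,3.7,0.48,0.7],[-6.55,3.7,2.2,0.7],[-6.55,3.7,4.2,0.7],[-6.55,3.7,5.5,0.7],[-6.55,3.7,5.95,0.7],[-6.55,3.7,5.95,0.7]]]' 0.72;  python3 -m crank '[[[0,0,0,0],[0,0,0,0],[0,0,0,0],[0,0,0,0]]]' 1 15; python3 -m crank '[[[0,0,-0.5,0],[0,0,-1,0],[0,0,-2,0],[0,0,-3.5,0],[0,0,-5.4,0],[0,0,-5.6,0],[0,0,-5.6,0]]]'; python3 -c "
from h import *
print(togo(*ez(.006,.13,.16)))"
```

```text
t: 42.65
eef_pos: [0.4269, 0.2844, 0.1036]
ee_rot: [3.141, -0.001, -1.54]
force: [0.3, -0.9, -0.3]
width: 0.0248
gripper_force: 0.0
t: 43.15
eef_pos: [0.4269, 0.2854, 0.1047]
ee_rot: [-3.14, 0.001, -1.539]
force: [-2.1, -0.8, 5.4]
width: 0.0077
gripper_force: 15.0
t: 44.02
eef_pos: [0.4263, 0.2848, 0.2441]
ee_rot: [-3.141, 0.001, -1.54]
force: [-0.5, 0.3, -0.7]
width: 0.008
gripper_force: 15.0
(array([ 7.61, -5.64,  3.36]), np.float64(-0.7))
```

```bash
python3 -m crank '[[[1.5,-1.1,0,-0.7],[3,-2.2,0,-0.7],[4.5,-3.4,0,-0.7],[6,-4.5,0,-0.7],[7,-5.3,0,-0.7],[7.5,-5.64,0,-0.7],[7.61,-5.64,0,-0.7],[7.61,-5.64,0,-0.7],[7.61,-5.64,0.7,-0.7],[7.61,-5.64,2.2,-0.7],[7.61,-5.64,3.2,-0.7],[7.61,-5.64,3.2,-0.7]]]'; python3 -m crank '[[[0,0,0,0]]]'; python3 -c "
from h import *
print(ezpos(),togo(*ez(.006,.13,.1425)))"
```

```text
t: 45.52
eef_pos: [0.5716, 0.0994, 0.162]
ee_rot: [3.138, -0.001, -1.477]
force: [0.1, -0.5, -0.3]
width: 0.0082
gripper_force: 15.0
t: 45.65
eef_pos: [0.5738, 0.0998, 0.1649]
ee_rot: [-3.14, 0.0, -1.477]
force: [-0.2, 0.5, -0.4]
width: 0.0081
gripper_force: 15.0
(array([  6.8, 130.7, 164.9]), np.float64(0.002)) (array([0.03, 0.03, 0.89]), np.float64(0.02))
```

```bash
python3 -m crank '[[[0,0.04,0.3,0],[0,0.04,0.6,0],[0,0.04,0.75,0],[0,0.04,0.85,0],[0,0.04,0.85,0]]]'; python3 -m crank '[[[0,0,0,0],[0,0,0,0],[0,0,0,0]]]' 0.67; python3 -m crank '[[[0,0.15,0,0],[0,0.3,0,0],[0,0.45,0,0],[0,0.6,0,0],[0,0.75,0,0],[0,0.9,0,0],[0,1.05,0,0],[0,1.2,0,0],[0,1.35,0,0],[0,1.42,0,0],[0,1.42,0,0]]]'; python3 -m crank '[[[0,0,-0.7,0],[0,0,-1.5,0],[0,0,-3,0],[0,0,-4.4,0],[-2,0,-4.4,0],[-4,0,-4.4,0],[-4,0,-4.4,0]]]' 0.2; python3 -c "
from h import *
im,W=cloud('top'); cv2.imwrite('pics/t2.png',im[:,:,::-1])
r=arm.trace('duster','top')[0]; P=W[r['mask']]; P=P[P[:,2]>-1]; print('d',r['score'],rect(P))
for r in arm.trace('block','top')[:5]:
    P=W[r['mask']]; P=P[P[:,2]>0.01]; print('b',r['score'],rect(P),np.median(P[:,2]))
im,W=cloud('wrist')
for r in arm.trace('panel0','wrist')[:5]:
    P=W[r['mask']]; P=P[(P[:,2]>.05)]
    if len(P)>20: Q=np.c_[(P[:,:2]-S)@EX,(P[:,:2]-S)@EY,P[:,2]]; print(round(r['score'],2),r['extent'],Q.min(0).round(3),Q.max(0).round(3),'lean',np.arctan(-np.polyfit(Q[:,2],Q[:,0],1)[0]))
print(togo(.53,-.29,.28,-1.571))
"
```

```text
t: 46.28
eef_pos: [0.5724, 0.0988, 0.1423]
ee_rot: [3.141, -0.0, -1.479]
force: [0.7, -0.7, -0.1]
width: 0.008
gripper_force: 15.0
t: 46.65
eef_pos: [0.5724, 0.0989, 0.1424]
ee_rot: [-3.141, 0.0, -1.478]
force: [-0.8, -1.1, 0.4]
width: 0.0278
gripper_force: 0.0
t: 48.02
eef_pos: [0.5369, 0.0956, 0.1424]
ee_rot: [-3.141, 0.0, -1.478]
force: [-0.2, -1.2, -0.4]
width: 0.0291
gripper_force: 0.0
t: 48.9
eef_pos: [0.5276, 0.1979, 0.2521]
ee_rot: [3.142, 0.0, -1.476]
force: [0.3, -0.6, 0.2]
width: 0.0699
gripper_force: 0.0
d 0.58 (array([ 0.5695, -0.3577]), array([0.223, 0.211]), np.float64(1.519))
b 0.73 (array([0.2946, 0.2159]), array([0.081, 0.045]), np.float64(0.934)) 0.027613501789517773
b 0.72 (array([0.2146, 0.3105]), array([0.079, 0.046]), np.float64(0.268)) 0.027642912478762827
b 0.68 (array([ 0.4162, -0.1428]), array([0.08 , 0.046]), np.float64(0.145)) 0.031580882616668124
b 0.6 (array([ 0.2592, -0.2337]), array([0.081, 0.045]), np.float64(-1.451)) 0.0279342431042838
0.97 [278.2, 0.0, 58.3, 66.3] [-0.038  0.044  0.05 ] [0.007 0.094 0.174] lean 0.3180013906236168
0.77 [281.7, 45.6, 54.8, 94.7] [-0.038  0.098  0.05 ] [0.007 0.159 0.174] lean 0.32621727301307246
(array([19.31,  1.69, -1.1 ]), np.float64(1.05))
```

View pics/t2.png

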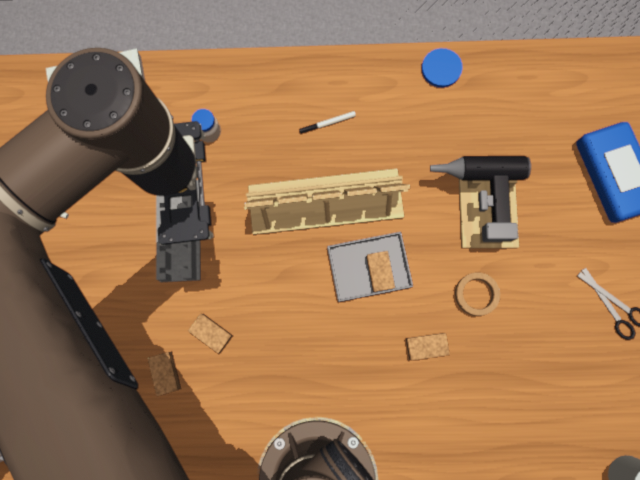

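The top view shows all five panels on the easel, at (250–405,185). The block was knocked but still lies flat in the tray at (380,270). The jar, tape and marker have not moved. Now the duster.

```bash
python3 -m crank '[[[2,0,-1.5,0],[4.4,0,-1.5,0],[6.8,0,-1.5,0],[9.2,0.5,-1.5,0],[11.6,0.5,-1.5,0.5],[14,1,-1.5,1],[16.4,1,-1.5,1],[18.5,1,-1.5,1],[19.3,1,-1.5,1],[19.3,1,-1.5,1],[19.3,1,-1.5,1]]]' 0; python3 -c "
from h import *
im,W=cloud('wrist'); cv2.imwrite('pics/w9.png',im[:,:,::-1]); np.save('W9.npy',W)
print(pose()[0]['eef_pos'])
for r in arm.trace('duster','wrist')[:2]: print(r['score'],r['extent'])
for r in arm.trace('squeeze','wrist')[:2]: print(r['score'],r['extent'])
g=np.full((480,640),np.nan)
z=W[...,2]; vis=np.uint8(np.clip(np.nan_to_num(z)/.12,0,1)*255); cv2.imwrite('pics/w9z.png',vis)
"
```

```text
t: 50.52
eef_pos: [0.5471, -0.2871, 0.2898]
ee_rot: [-3.142, 0.0, -1.566]
force: [-0.4, -0.4, 0.2]
width: 0.0879
gripper_force: 0.0
[ 0.54725496 -0.28673227  0.29002463]
0.88 [220.6, 32.9, 190.5, 214.1]
0.73 [222.8, 31.5, 190.0, 214.4]
```

View pics/w9.png

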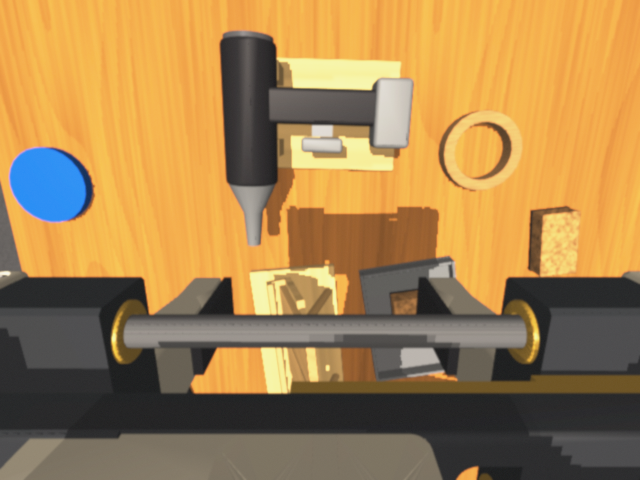

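The view shows the duster's barrel at (250,110), its handle across (320,105), the trigger bar at (322,145) and the battery at (392,112).

```bash
python3 -c "
from h import *
W=np.load('W9.npy')
H=W[88:124,282:365].reshape(-1,3); H=H[(H[:,2]>.085)&(H[:,2]<.1)]; print('handle',rect(H),np.median(H[:,2]))
T=W[136:154,298:346].reshape(-1,3); T=T[(T[:,2]>.08)&(T[:,2]<.1)]; print('trig',rect(T),np.median(T[:,2]),T.min(0),T.max(0))
B=W[80:150,368:415].reshape(-1,3); B=B[(B[:,2]>.095)&(B[:,2]<.103)]; print('batt',rect(B))
R=W[45:180,220:280].reshape(-1,3); R=R[(R[:,2]>.100)]; print('barrel',rect(R))
"
```

```text
handle (array([ 0.548, -0.387]), array([0.077, 0.031]), np.float64(0.005)) 0.0940747387433727
trig (array([ 0.5493, -0.3522]), array([0.04 , 0.015]), np.float64(0.006)) 0.08984824623372939 [ 0.52937691 -0.35977344  0.08261304] [ 0.56912681 -0.34461703  0.09275644]
batt (array([ 0.4866, -0.3789]), array([0.059, 0.041]), np.float64(-1.567))
barrel (array([ 0.6187, -0.3778]), array([0.116, 0.03 ]), np.float64(1.555))
```

```bash
python3 -c "
from h import *
print(togo(.549,-.3805,.20,-3.137))"
```

```text
(array([ 3.76, -0.03,  3.61]), np.float64(18.02))
```

```bash
python3 -m crank '[[[1,0,0,2],[2,0,0.5,4],[3,0,1,6],[3.75,0,2,8],[3.75,-0.03,3,10],[3.75,-0.03,3.6,12],[3.75,-0.03,3.6,14],[3.75,-0.03,3.6,16],[3.75,-0.03,3.6,18],[3.75,-0.03,3.6,18],[3.75,-0.03,3.6,18]]]' 0; python3 -c "
from h import *
print(pose()[0]['width'],togo(.549,-.3805,.059,-3.137))"
```

```text
t: 52.05
eef_pos: [0.5489, -0.3808, 0.2]
ee_rot: [-3.141, 0.0, -3.132]
force: [-0.6, -1.5, 0.4]
width: 0.0877
gripper_force: 0.0
0.0877342788740168 (array([-0.  ,  0.01,  5.64]), np.float64(0.06))
```

```bash
python3 -m crank '[[[0,0,1.5,0],[0,0,3,0],[0,0,4.3,0],[0,0,5.2,0],[0,0,5.64,0],[0,0,5.64,0]]]' 0; python3 -m crank '[[[0,0,0,0],[0,0,0,0],[0,0,0,0],[0,0,0,0],[0,0,0,0],[0,0,0,0]]]' 0.7 25
```

```text
t: 52.8
eef_pos: [0.5484, -0.3811, 0.0584]
ee_rot: [3.141, -0.001, -3.135]
force: [-0.2, -0.5, 0.6]
width: 0.0877
gripper_force: 0.0
t: 53.55
eef_pos: [0.5488, -0.3794, 0.0596]
ee_rot: [3.14, 0.0, -3.137]
force: [-0.5, 13.2, 8.3]
width: 0.0452
gripper_force: 25.0
```

```bash
python3 -m crank '[[[0,0,0,0],[0,0,0,0],[0,0,0,0],[0,0,0,0],[0,0,0,0],[0,0,0,0],[0,0,0,0],[0,0,0,0],[0,0,0,0],[0,0,0,0],[0,0,0,0],[0,0,0,0]]]'; python3 -m crank '[[[0,0,0,0],[0,0,0,0],[0,0,0,0],[0,0,0,0],[0,0,0,0],[0,0,0,0],[0,0,0,0],[0,0,0,0],[0,0,0,0],[0,0,0,0],[0,0,0,0]]]'; python3 -m crank '[[[0,0,0,0],[0,0,0,0],[0,0,0,0],[0,0,0,0],[0,0,0,0]]]' 0; python3 -m crank '[[[0,0,-1,0],[0,0,-3,0],[0,0,-5,0],[0,0,-7,0],[0,0,-7,0],[0,0,-7,0]]]'; python3 -c "
from h import *
im,W=cloud('top'); cv2.imwrite('pics/t3.png',im[:,:,::-1])
P=W[225:300,325:415].reshape(-1,3)
for r in arm.trace('block','top')[:5]:
    P=W[r['mask']]; P=P[P[:,2]>0.01]; print('b',r['score'],rect(P),np.median(P[:,2]))
im,_=cloud('side'); cv2.imwrite('pics/s3.png',cv2.resize(im[150:330,240:480,::-1],(640,480)))"
```

```text
t: 55.05
eef_pos: [0.5488, -0.3794, 0.0596]
ee_rot: [3.14, 0.0, -3.137]
force: [-0.6, 12.1, 8.0]
width: 0.0451
gripper_force: 25.0
t: 56.42
eef_pos: [0.5487, -0.3794, 0.0596]
ee_rot: [3.14, 0.0, -3.137]
force: [-0.5, 11.7, 8.4]
width: 0.0456
gripper_force: 25.0
t: 57.05
eef_pos: [0.5484, -0.3816, 0.0587]
ee_rot: [-3.141, -0.0, -3.137]
force: [0.1, -0.4, 0.2]
width: 0.0859
gripper_force: 0.0
t: 57.8
eef_pos: [0.5482, -0.3813, 0.2334]
ee_rot: [3.141, -0.0, -3.137]
force: [-0.7, 0.7, -0.3]
width: 0.0876
gripper_force: 0.0
b 0.38 (array([0.3268, 0.2276]), array([0.019, 0.007]), np.float64(0.966)) 0.02612158750688995
```

View pics/s3.png

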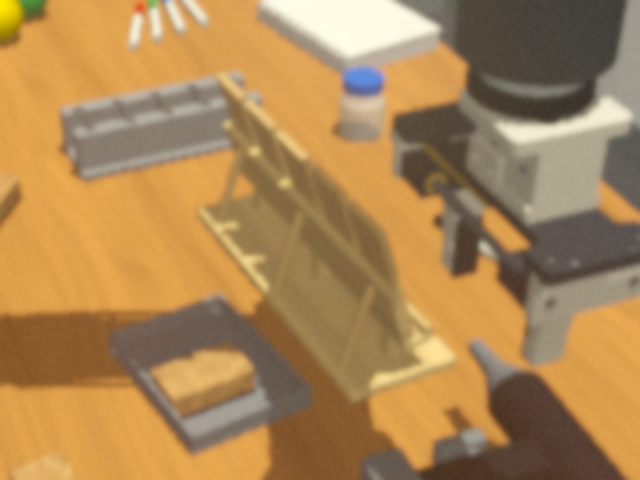

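The view shows the rack empty at (160,125), the five panels leaning on the easel at (310,200), the block in the tray at (205,380) and the gripper clear of everything.

```bash
python3 -c "
from station import arm
print(arm.job_done())"
```

```text
the job is handed in; nothing more can be done
None
```

I handed the job in at about 58 s, with no verdict shown: all five panels lean in the easel groove, the block lies flat in the tray, and the duster's trigger was held fully in for about 3 s and then released.

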